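# Sieve the small grinding balls out of the dial hopper

### The arm

A 6-joint arm with a two-finger parallel gripper is mounted at the origin on the work surface. World frame = base frame: x ahead of the robot, y to its left, z up, the work surface at z = 0. Lengths are in m, angles in rad, forces in N, time in s.
With the tool pointing down it reaches from about 0.25 to 0.775 m from the base axis. Payload 8.9 kg.
Tool frame: the origin (TCP) lies at the very end of the fingers, on their centre line; the grasp point (between the pads) lies 19 mm behind it (robot.tcp_to_grasp is the distance from the TCP to the grasp point, in m); z points along the fingers, y is the line along which they close (so a half turn about z gives the same grasp; the last joint's range is limited). The gripper opens to 85 mm and grips with 20 to 120 N. Pads are 22 mm wide; open, the fingers measure 114 mm over their backs; the gripper's body (76 mm by 85 mm) begins 54 mm behind the grasp point. The pads swing forward as they close: fully open they stand 13 mm farther back than shut.
Start: joints at [1.015, 0.291, -0.153, 1.127, 0, 1.431], TCP at [0.213, 0.48, 0.231] pointing down, gripper open.
Joint ranges: [-2.52, 2.52], [-0.91, 1.74], [-1.3, 1.37], [-1.96, 2.02], [-1.52, 1.47], [-3.14, 3.14]. Speed limits (rad/s): [2.22, 2.22, 2.79, 3.14, 3.14, 3.14].

### API

Orientations are given as a unit quaternion [x, y, z, w].
In Python, from bench import robot gives the robot as it stands.
- The arm moves only by the tool jog_arm, never from a script. Its argument "steps" is text: rows parted by semicolons, each of 7 numbers parted by spaces: the turn, a rotation vector about the tool's x, y, z as a fraction of full scale, then the shift along the tool's x, y, z as a fraction of full scale, then the opening, from -1 (shut) to 1 (fully open), so that 0 is half open. In form: ax ay az x y z grip; .... A call has 1 to 12 rows; each row shifts and turns the commanded pose from where the row before left it, along the tool's axes as they then stand; what a row does not reach is not made up. Full scale, the value 1, is 2 cm for a shift and 5 degrees for a turn. A row lasts 1/12 s, in which the tool goes at most 41.7 mm and 7.16 degrees, less where a joint would pass 70% of its speed; a pose out of reach is approached as far as the arm can. A call with a number of a shift or a turn outside -1 to 1 is refused whole. A call with a gripper value outside its range is refused whole. The fingers move at their own pace and stop on an object; the grip force is fixed at half the most. Time passes only in rows, so rows that do not move let the fingers close. It gives the time, the measured TCP pose, the force, the opening and the grip force at its end, in the units of the state.
- robot.state(): the state, without advancing time (a new reading comes with each control period).
- robot.get_image(name): name is "scene" or "top"; returns (picture, depth): 400x640x3 uint8, red, green, blue; 400x640 float32, m along the optical axis (not along the pixel's ray), 0 where there is no reading.
- robot.get_calibration(name): a dict with "mtx" (3x3 intrinsics, pixels), "pose" (4x4, takes a point from camera to world coordinates). Camera axes: x right, y down, z forward; pixel columns grow to the right and rows downward; lengths in m; the calibration is good to about 2 mm. A picture is of the moment at which its call begins. get_calibration takes no time and is no camera call.
- robot.close_job(): hands the job in; it is judged then, once.
Trained networks look in the newest picture that a camera, given by its name, has taken for a name from the list of things; names that differ only in an ending like _2 or _b are one class to them, and where a whole thing is asked for, a point or a joint stands for the part that bears it (a point fixed in the world has none). Each returns a list of dicts, best first, with "score" (0 to 1); they miss things now and then, are a little off and sometimes report something else, mostly with a low value. They report only what shows in the picture. A call takes as long as a camera call. They do not tell look-alikes from the thing itself.
- robot.masks_of(query, camera): "region" (400x640 bool, what is visible of it) and "location" ([column, row] as shares, 0 to 1, of the picture: columns of its width, rows of its height, amid what is visible of it).
- robot.pinpoint(query, camera): "location" ([column, row] as shares, 0 to 1, of the picture: columns of its width, rows of its height: a listed point, or the origin of a listed thing).
The state is a dict: "t": time; "joints": joint angles; "dq": joint speeds; "joint_torque": joint torques, N m; "eef_pos": TCP position; "orientation": TCP orientation; "wrist_force": force on the tool from outside, world axes, zero at the start; "torque": the same for the moment, N m; "gripper_width": opening from 0.0 (shut) to 1.0 (fully open); "finger_force": force on a finger pad.
Only numpy, scipy, OpenCV 4.12 (cv2) and the standard library are available. Lean on these libraries where they do the work, as an engineer would, in place of code of your own. Each camera call takes 0.05 s, during which the arm holds its last target. There are 200 camera calls.

### The job

A big white ball has got in among the four small orange grinding balls in the tipping hopper. Turn the hopper's blue dial until its middle-width slot (orange stripe) stands square at the hopper's mouth, then tip the hopper forward with the red crank handle so that all four orange balls run into the steel tray while the white one stays inside. Set the hopper all the way back on its stop with the dial left as it is, and leave the tray, the dish stack, the white jar and the blue tube rack where they stand.

Things in the scene. Friction and masses are not known exactly. Their poses are not given: they have to be found in the camera images.
- dial (a joint): Dial angle (rad), growing anticlockwise as seen facing the dial (right-handed about its outward z). At 0 the narrow slot (12 mm, yellow stripe) is square at the mouth, at 2.094 the middle slot (24 mm, orange stripe), at 4.189 the wide slot (36 mm, white stripe). Starts at -0.45 to 0.45; stops at -0.6 and 4.4. Friction 0.15 N m, stays where left; expect to regrasp.
- dial_grip (a point): Point to pinch, on the dial's axis, in the black grip bar: 70 mm long, 16 mm thick, top 14 mm above this point, dial face 27 mm below it. The blue dial is 154 mm across. Axes turn with the dial: z out of the face (at rest leaning 35 degrees from vertical to the robot side), x along the bar towards the middle slot (orange tick on that end), y across the bar.
- mid_slot (a point): Centre of the dial's middle slot (24 x 74 mm, orange stripe along its outer edge), 46 mm from the dial's axis; axes as dial_grip. It must come over hopper_mouth.
- hopper (a joint): Tipping angle of the hopper (rad): 0 at rest on its stop, dial up; grows as the crank is pulled over the top to the robot side; at 1.57 the dial looks 35 degrees below level and the balls run out; stop at 1.62. Friction 0.5 N m (about 5 N at the handle); stays where left.
- hopper_hinge (a point): Middle of the hopper's hinge axis, 160 mm above the table, on the dial's axis. Axes turn with the hopper: y along the level hinge towards the crank, z out through the dial (its face at z = 51 mm); hopper grows about minus y. Inside, the hopper spans y -36 to 36, x -57 to 15, z from its slanting bottom (-103 at the deepest) to 44 mm.
- hopper_handle (a point): Point to pinch on the red round crank handle: 16 mm thick, 78 mm long, along the hopper's y; clear above. 100 mm from the hinge axis, 108 mm along y from hopper_hinge, 36 mm out from the crank arm. At rest 71 mm behind and above the hinge, tipped by 1.57 as far in front. It turns with the hopper, so it must roll between the fingers. Axes as hopper_hinge.
- hopper_mouth (a point): Middle of the mouth opening behind the dial, 45 mm from the dial's axis towards the robot side and below it; same axes as hopper_hinge. Moves with the hopper.
- tray: Open steel tray, loose, 170 x 130 x 45 mm, walls 4 mm, 0.6 kg, in front of the stand and under the mouth of the tipped hopper; origin under its middle, z up.
- rig: Aluminium stand of the hopper, fixed; origin on the table below the hinge; x points away from the robot side, y along the hinge towards the crank, z up.
- ball1_center (a point): Centre of a small orange ball, 18 mm across, 24 g, in the hopper at the start.
- ball2_center (a point): Centre of a small orange ball, 18 mm across, 24 g, in the hopper at the start.
- ball3_center (a point): Centre of a small orange ball, 18 mm across, 24 g, in the hopper at the start.
- ball4_center (a point): Centre of a small orange ball, 18 mm across, 24 g, in the hopper at the start.
- bigball_center (a point): Centre of the big white ball, 30 mm across, 50 g, in the hopper at the start; passes only the wide slot.
- dishes: Bystander: stack of four culture dishes, 90 mm across, 56 mm high; origin under its middle.
- jar: Bystander: white screw jar, 72 mm across, 85 mm high; origin under its middle.
- bluerack: Bystander: blue tube rack, 50 x 150 x 35 mm with tubes standing up to 57 mm, beneath and beside the crank; origin under its middle.
Mind the look-alikes: they are no part of the job. Of the things like the tray, leave any that is black or turquoise; of the rest the larger one is meant.

How it is judged:
On the way, in this order (a step that is already met when the one before it is completed fails the run):
1. the middle slot stands at the mouth (within 0.17 rad) while the hopper is still at rest (value of joint dial between 1.924 and 2.264 rad and value of joint hopper below 0.2 rad), for 0.2 s.
2. the hopper is tipped forward by more than 1.25 rad with the middle slot at the mouth (value of joint dial between 1.924 and 2.264 rad and value of joint hopper above 1.25 rad), for 0.2 s.
At the end, for the whole second after the job is handed in: All four orange balls lie inside the tray (below its rim), the white ball is inside the hopper, the hopper is back at rest (within 0.12 rad of its stop) and not moving, and the middle slot is still at the mouth (within 0.17 rad) (x of ball1_center in the frame of tray between -0.083 and 0.083 m and y of ball1_center in the frame of tray between -0.063 and 0.063 m and z of each of ball1_center, ball2_center, ball3_center, ball4_center in the frame of tray below 0.04 m and x of ball2_center in the frame of tray between -0.083 and 0.083 m and y of ball2_center in the frame of tray between -0.063 and 0.063 m and x of ball3_center in the frame of tray between -0.083 and 0.083 m and y of ball3_center in the frame of tray between -0.063 and 0.063 m and x of ball4_center in the frame of tray between -0.083 and 0.083 m and y of ball4_center in the frame of tray between -0.063 and 0.063 m and x of bigball_center in the frame of hopper_hinge between -0.06 and 0.02 m and z of bigball_center in the frame of hopper_hinge between -0.11 and 0.045 m and y of bigball_center in the frame of hopper_hinge between -0.04 and 0.04 m and velocity of joint hopper between -0.05 and 0.05 rad/s and value of joint hopper below 0.12 rad and value of joint dial between 1.924 and 2.264 rad); the robot touches nothing.
It fails at once if the hopper is tipped by more than 0.5 rad while another slot or a gap between slots is at the mouth (dial more than 0.2 rad off 2.094) (value of joint hopper above 0.5 rad and not (value of joint dial between 1.894 and 2.294 rad)).
It fails at once if the tray is shifted by more than 30 mm (distance of tray from where it was at the start of the episode above 0.03 m).
It fails at once if a bystander near the stand is shifted by more than 30 mm (distance of any of dishes, jar, bluerack from where it was at the start of the episode above 0.03 m).
It also fails if it takes over 69 s, if anything falls off the work surface, if the arm or the gripper's body presses on something with over 40 N, if the wrist force passes 120 N, or if a joint passes its speed limit or range.

## Working session

There is one attempt and no reset: what is moved stays moved. The work goes in short steps, Python scripts to look and compute and a tool call to move; the robot and the scene stay as the last step left them, time stands still between calls to the robot, and variables do not carry over. Pictures are saved under pics/ and viewed, at most 10 in all, crops included, and the job is handed in when it is done.

Besides the shell and the picture viewer there is one more tool, called as name(argument=value, ...), one argument or row to a line, values as JSON. jog_arm: Moves the arm, as the interface text tells. Its arguments: {"type":"object","properties":{"steps":{"type":"string"}},"required":["steps"]}

```bash
mkdir -p pics; ls; cat > h.py <<'E'
import numpy as np, cv2
from bench import robot
from scipy.spatial.transform import Rotation as R
def img(c,name=None):
    p,d=robot.get_image(c)
    if name: cv2.imwrite('pics/'+name,p[:,:,::-1])
    return p,d
def ray(c,loc):
    k=robot.get_calibration(c);u=np.array([loc[0]*640,loc[1]*400,1.])
    T=np.array(k['pose']);return T[:3,3],T[:3,:3]@np.linalg.solve(np.array(k['mtx']),u)
def at(c,loc,d):
    o,r=ray(c,loc);return o+r*d
def tri(l1,l2):
    o1,r1=ray('scene',l1);o2,r2=ray('top',l2)
    s=np.linalg.lstsq(np.c_[r1,-r2],o2-o1,rcond=None)[0]
    a,b=o1+s[0]*r1,o2+s[1]*r2
    return (a+b)/2,np.linalg.norm(a-b)
E
python3 - <<'E'
from h import *
np.set_printoptions(precision=4,suppress=True)
D={}
for c in('scene','top'):
    p,D[c]=img(c,c+'0.png')
    k=robot.get_calibration(c);print(c,np.array(k['pose']))
for q in['dial_grip','mid_slot','hopper_hinge','hopper_handle','hopper_mouth','tray','rig','dishes','jar','bluerack']:
    best={}
    for c in('scene','top'):
        r=robot.pinpoint(q,c)
        for x in r[:3]:
            l=x['location'];d=D[c][min(399,int(l[1]*400)),min(639,int(l[0]*640))]
            print(q,c,round(x['score'],2),np.array(l)*[640,400],at(c,l,d))
        if r: best[c]=r[0]['location']
    if len(best)==2: print('   tri',*tri(best['scene'],best['top']))
print(robot.state())
E
```

```text
pics
scene [[-0.2496  0.7922 -0.5569  1.1309]
 [ 0.9683  0.1991 -0.1509  0.2374]
 [-0.0086 -0.5769 -0.8168  1.0657]
 [ 0.      0.      0.      1.    ]]
top [[ 0.0106 -0.9981  0.0615  0.4486]
 [-0.9999 -0.0109 -0.0045  0.0718]
 [ 0.0051 -0.0614 -0.9981  1.4291]
 [ 0.      0.      0.      1.    ]]
dial_grip scene 0.81 [307.008 173.52 ] [0.4957 0.0432 0.2286]
dial_grip top 0.58 [336.896 213.2  ] [0.4949 0.0415 0.2309]
   tri [0.4949 0.0422 0.2273] 0.0015694947803321202
mid_slot scene 0.9 [323.52 194.68] [0.5118 0.085  0.1846]
mid_slot top 0.85 [320.192 203.28 ] [0.5326 0.086  0.0077]
   tri [0.5211 0.0856 0.1972] 0.003139678227007859
hopper_hinge scene 0.76 [300.032 204.8  ] [0.5479 0.0399 0.1792]
hopper_hinge top 0.78 [334.016 198.08 ] [0.5334 0.049  0.2239]
   tri [0.5389 0.0426 0.1676] 0.01094976536519326
hopper_handle scene 0.76 [333.504 228.4  ] [0.6249 0.1338 0.2366]
hopper_handle top 0.89 [302.272 162.8  ] [0.6209 0.1301 0.2344]
hopper_handle top 0.74 [379.008 203.92 ] [ 0.5282 -0.0812  0.0817]
   tri [0.6213 0.1316 0.2301] 0.0028154400166119035
hopper_mouth scene 0.79 [313.408 1
[... 1228 characters left out ...]
365.376 268.68 ] [0.594  0.2079 0.0374]
bluerack top 0.7 [282.304 186.32 ] [0.58   0.1977 0.0307]
bluerack top 0.42 [377.408 242.4  ] [ 0.4191 -0.08    0.0557]
   tri [0.5811 0.2034 0.011 ] 0.007825953750934572
{'t': 1.1, 'joints': array([ 1.0147,  0.2906, -0.1534,  1.1267, -0.    ,  1.4315]), 'dq': array([ 0.0007,  0.0008,  0.0013,  0.0007,  0.0014, -0.0007]), 'joint_torque': array([ -0.0014, -53.7041,  33.164 ,   0.0017,  -0.0001,  -0.    ]), 'eef_pos': array([0.2125, 0.4801, 0.2313]), 'orientation': array([0.2069, 0.9784, 0.    , 0.    ]), 'wrist_force': array([0.4224, 0.0064, 0.1027]), 'torque': array([-0.0074, -0.0338,  0.0143]), 'finger_force': 0.0, 'gripper_width': 0.9984063272232981}
```

```bash
python3 - <<'E'
import cv2
a=cv2.imread('pics/top0.png')[130:270,240:440]; b=cv2.imread('pics/scene0.png')[110:310,190:440]
cv2.imwrite('pics/t0c.png',cv2.resize(a,None,fx=4,fy=4,interpolation=2)); cv2.imwrite('pics/s0c.png',cv2.resize(b,None,fx=3,fy=3,interpolation=2))
E
```

```text
(no output)
```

View pics/t0c.png

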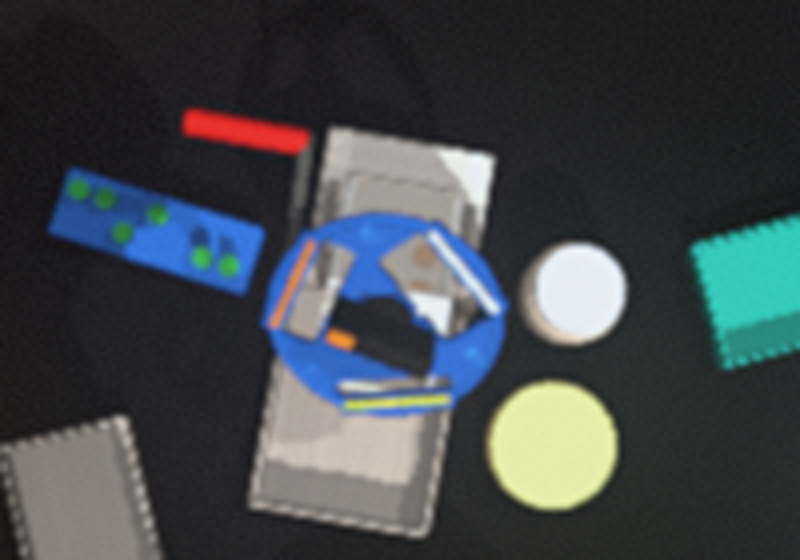

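View pics/s0c.png

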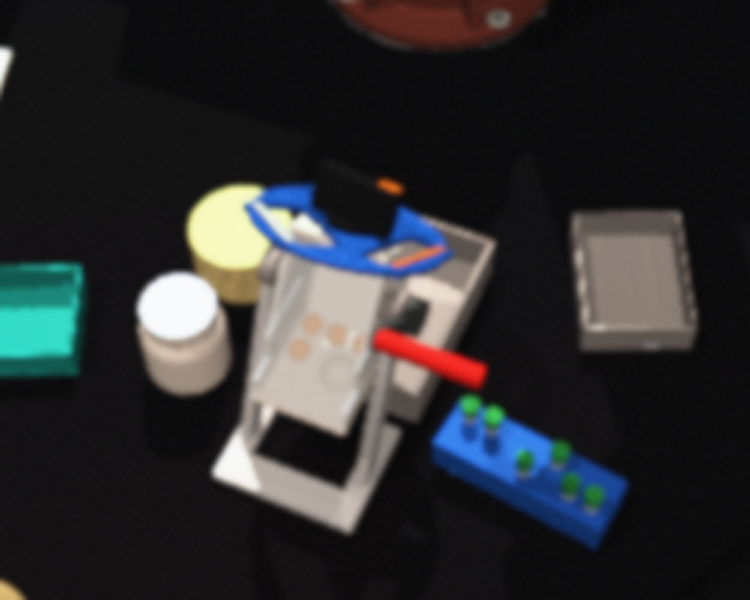

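The tray under the stand at top crop (345,450), i.e. pixel (326,240), is under the mouth, so it's the task tray. The turquoise one on the right and the small steel one at lower left are look-alikes, and none of them has to be touched. The dial's orange tick points left, with the narrow slot near the mouth. The red handle is at top px (302,163).

```bash
python3 - <<'E'
from h import *
np.set_printoptions(precision=4,suppress=True)
def cloud(c,f):
    p,d=img(c); h=cv2.cvtColor(p,cv2.COLOR_RGB2HSV); m=f(h)&(d>0)
    v,u=np.nonzero(m); P=np.array([at(c,[(a+.5)/640,(b+.5)/400],d[b,a]) for a,b in zip(u,v)]); return P
red=lambda h:((h[...,0]<6)|(h[...,0]>174))&(h[...,1]>180)&(h[...,2]>120)
blue=lambda h:(abs(h[...,0].astype(int)-108)<10)&(h[...,1]>170)&(h[...,2]>70)
for c in('scene','top'):
    P=cloud(c,red);P=P[(P[:,2]>.2)&(P[:,2]<.27)&(abs(P[:,0]-.62)<.06)]; m=P.mean(0);w=np.linalg.svd(P-m)[2][0];w*=np.sign(w[1])
    t=(P-m)@w; print(c,'red',len(P),m,w,'mid',m+w*(t.max()+t.min())/2,t.ptp() if hasattr(t,'ptp') else np.ptp(t),'yaw',np.degrees(np.arctan2(-w[0],w[1])))
    P=cloud(c,blue);P=P[(P[:,2]>.12)&(abs(P[:,1]-.04)<.1)]
    for _ in range(4):
        m=P.mean(0);n=np.linalg.svd(P-m)[2][2];n*=np.sign(n[2]);e=(P-m)@n;P=P[abs(e)<max(.004,1.5*e.std())]
    a=np.cross([0,1,0],n);a/=np.linalg.norm(a);b=np.cross(n,a)
    q=np.c_[(P-m)@a,(P-m)@b].astype(np.float32);(cx,cy),r=cv2.minEnclosingCircle(q)
    C=m+a*cx+b*cy;print(c,'dial C',C,'r',r,'n',n,'tilt',np.degrees(np.arccos(n[2])),'yaw',np.degrees(np.arctan2(n[1],n[0])),'grip',C+.027*n)
E
```

```text
scene red 256 [0.6263 0.135  0.2347] [0.1944 0.9808 0.0141] mid [0.6259 0.1331 0.2347] 0.0797532286198208 yaw -11.209277583693067
scene dial C [0.5077 0.0451 0.2001] r 0.07948394119739532 n [-0.566   0.095   0.8189] tilt 35.02359125313427 yaw 170.4721822259184 grip [0.4924 0.0477 0.2222]
top red 185 [0.6195 0.1316 0.2373] [0.1603 0.9871 0.003 ] mid [0.6195 0.1315 0.2373] 0.07595258601227967 yaw -9.221846313045043
top dial C [0.5065 0.0418 0.2045] r 0.07744147628545761 n [-0.5682  0.0939  0.8175] tilt 35.162766674334314 yaw 170.62035170798688 grip [0.4912 0.0443 0.2266]
```

```bash
cat >> h.py <<'E'
np.set_printoptions(precision=3,suppress=True)
yaw=np.radians(-9.5); xr=np.array([np.cos(yaw),np.sin(yaw),0]); yr=np.array([-np.sin(yaw),np.cos(yaw),0]); zr=np.array([0,0,1.])
hinge=np.array([.535,.038,.16]); s,c35=np.sin(np.radians(35)),np.cos(np.radians(35))
n=-s*xr+c35*zr; m=-c35*xr-s*zr; grip=hinge+.078*n
def dialR(th): # tool orientation pinching the bar at dial angle th
    return R.from_matrix(np.c_[np.cross(yr,-n),yr,-n])*R.from_rotvec([0,0,2.094-th])
def tick(c='top'):
    p,d=img(c);h=cv2.cvtColor(p,cv2.COLOR_RGB2HSV);M=(abs(h[...,0].astype(int)-14)<6)&(h[...,1]>170)&(h[...,2]>110)
    v,u=np.nonzero(M);out=[]
    for a,b in zip(u,v):
        o,r=ray(c,[(a+.5)/640,(b+.5)/400])
        for tag,off in(('tick',.090),('slot',.051)):
            X=o+r*(((hinge+off*n-o)@n)/(r@n));w=X-(hinge+off*n);rad=np.linalg.norm(w)
            if (tag=='tick' and .02<rad<.042) or (tag=='slot' and .05<rad<.075): out.append((tag,2.094+np.arctan2(w@np.cross(n,m),w@m)))
    for t in('tick','slot'):
        A=[x[1] for x in out if x[0]==t]; print(c,t,len(A),np.median(A) if A else None)
def go(pos,rot):
    st=robot.state();r0=R.from_quat(st['orientation']);d=np.array(pos)-st['eef_pos']
    print('t',round(st['t'],2),'pos',st['eef_pos'],'j',st['joints'],'F',st['wrist_force'],'w',st['gripper_width'],st['finger_force'])
    print('shift now(units 2cm, current tool)',r0.inv().apply(d)/.02,'| after turn',rot.inv().apply(d)/.02)
    print('turn units(5deg)',np.degrees((r0.inv()*rot).as_rotvec())/5)
E
python3 - <<'E'
from h import *
tick('top');tick('scene')
go(grip-.015*n+.085*n,dialR(.42))
E
```

```text
top tick 11 0.3699461555837418
top slot 0 None
scene tick 21 0.4468276135064373
scene slot 0 None
t 1.4 pos [0.213 0.48  0.231] j [ 1.015  0.291 -0.153  1.127  0.     1.432] F [0.842 0.916 0.244] w 1.0024926378664984 0.0
shift now(units 2cm, current tool) [-19.58  -14.738  -2.497] | after turn [-17.598  15.867   6.734]
turn units(5deg) [-6.245 -4.349 15.76 ]
```

jog_arm(
  steps="0 0 0 -0.98 -0.74 -0.5 1;0 0 0 -0.98 -0.74 -0.5 1;0 0 0 -0.98 -0.74 -0.5 1;0 0 0 -0.98 -0.74 -0.5 1;0 0 0 -0.98 -0.74 -0.5 1;0 0 0 -0.98 -0.74 0 1;0 0 0 -0.98 -0.74 0 1;0 0 0 -0.98 -0.74 0 1;0 0 0 -0.98 -0.74 0 1;0 0 0 -0.98 -0.74 0 1;0 0 0 -0.98 -0.74 0 1;0 0 0 -0.98 -0.74 0 1",
)

```text
t: 2.4
eef_pos: [0.3561, 0.2214, 0.2815]
orientation: [0.207, 0.978, 0.0, 0.0]
wrist_force: [0.4, -0.0, 0.8]
gripper_width: 1.002
finger_force: 0.0
```

jog_arm(
  steps="0 0 0 -0.98 -0.74 0 1;0 0 0 -0.98 -0.74 0 1;0 0 0 -0.98 -0.74 0 1;0 0 0 -0.98 -0.74 0 1;0 0 0 -0.98 -0.74 0 1;0 0 0 -0.98 -0.74 0 1;0 0 0 -0.98 -0.74 0 1;0 0 0 -0.7 -0.5 0 1;0 0 0 0 0 0 1",
)

```text
t: 3.15
eef_pos: [0.4494, 0.055, 0.2812]
orientation: [0.208, 0.978, -0.0, 0.0]
wrist_force: [-0.6, -0.5, -0.6]
gripper_width: 0.997
finger_force: 0.0
```

jog_arm(
  steps="-0.39 -0.27 0.985 0 0 0 1;-0.39 -0.27 0.985 0 0 0 1;-0.39 -0.27 0.985 0 0 0 1;-0.39 -0.27 0.985 0 0 0 1;-0.39 -0.27 0.985 0 0 0 1;-0.39 -0.27 0.985 0 0 0 1;-0.39 -0.27 0.985 0 0 0 1;-0.39 -0.27 0.985 0 0 0 1;-0.39 -0.27 0.985 0 0 0 1;-0.39 -0.27 0.985 0 0 0 1;-0.39 -0.27 0.985 0 0 0 1;-0.39 -0.27 0.985 0 0 0 1",
)

```text
t: 4.15
eef_pos: [0.4475, 0.0577, 0.2814]
orientation: [0.653, 0.72, 0.162, 0.171]
wrist_force: [0.5, 0.5, 0.2]
gripper_width: 0.997
finger_force: 0.0
```

jog_arm(
  steps="-0.39 -0.27 0.985 0 0 0 1;-0.39 -0.27 0.985 0 0 0 1;-0.39 -0.27 0.985 0 0 0 1;-0.39 -0.27 0.985 0 0 0 1;0 0 0 0 0 0 1;0 0 0 0 0 0 1",
)

```text
t: 4.65
eef_pos: [0.4473, 0.0584, 0.2812]
orientation: [0.758, 0.58, 0.206, 0.218]
wrist_force: [0.3, 0.2, 0.2]
gripper_width: 1.002
finger_force: 0.0
```

```bash
python3 - <<'E'
from h import *
go(grip-.015*n+.085*n,dialR(.41))
E
```

```text
t 4.65 pos [0.447 0.058 0.281] j [ 0.056 -0.328 -0.835  0.467 -0.122  1.853] F [0.288 0.212 0.163] w 1.002381058976334 0.0
shift now(units 2cm, current tool) [-0.259  0.231  0.136] | after turn [-0.256  0.234  0.138]
turn units(5deg) [-0.033 -0.039  0.16 ]
```

jog_arm(
  steps="-0.03 -0.04 0.16 -0.25 0.23 0.1 1;0 0 0 0 0 0.7 1;0 0 0 0 0 0.7 1;0 0 0 0 0 0.7 1;0 0 0 0 0 0.7 1;0 0 0 0 0 0.6 1;0 0 0 0 0 0.5 1;0 0 0 0 0 0.4 1;0 0 0 0 0 0 1",
)

```text
t: 5.4
eef_pos: [0.5007, 0.042, 0.2104]
orientation: [0.763, 0.573, 0.206, 0.218]
wrist_force: [-1.0, 0.3, -1.1]
gripper_width: 0.999
finger_force: 0.0
```

```bash
python3 - <<'E'
from h import *
go(grip-.015*n,dialR(.41))
p,d=img('scene');cv2.imwrite('pics/g1.png',cv2.resize(p[110:260,230:400,::-1],None,fx=3.5,fy=3.5,interpolation=2))
E
```

```text
t 5.4 pos [0.501 0.042 0.21 ] j [ 0.002 -0.129 -0.91   0.187 -0.098  1.825] F [-0.977  0.261 -1.11 ] w 0.9993961231172953 0.0
shift now(units 2cm, current tool) [ 0.081 -0.041 -0.099] | after turn [ 0.082 -0.041 -0.098]
turn units(5deg) [-0.016  0.032 -0.042]
```

View pics/g1.png

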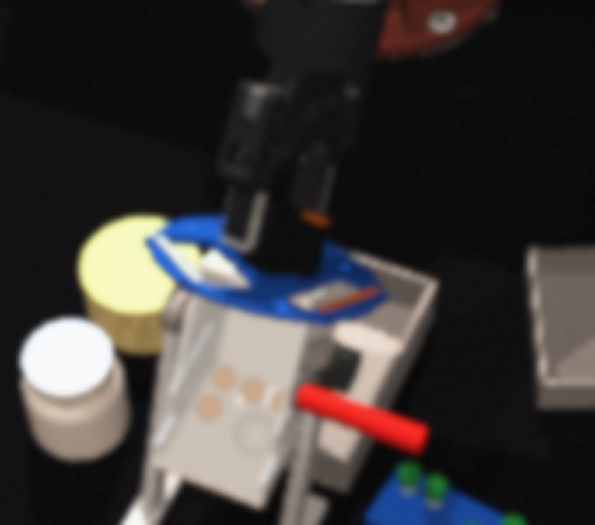

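The fingers straddle the black bar (crop about (240,230) and (310,190)), so I'll close.

jog_arm(
  steps="0 0 0 0 0 0 -1;0 0 0 0 0 0 -1;0 0 0 0 0 0 -1;0 0 0 0 0 0 -1;0 0 0 0 0 0 -1;0 0 0 0 0 0 -1;0 0 0 0 0 0 -1;0 0 0 0 0 0 -1",
)

```text
t: 6.12
eef_pos: [0.4986, 0.0432, 0.2107]
orientation: [0.763, 0.573, 0.206, 0.218]
wrist_force: [-10.6, 1.1, 6.2]
gripper_width: 0.176
finger_force: 58.1
```

```bash
python3 - <<'E'
from h import *
go(grip-.015*n,dialR(2.094))
E
```

```text
t 6.12 pos [0.499 0.043 0.211] j [ 0.005 -0.133 -0.913  0.19  -0.099  1.828] F [-10.614   1.106   6.216] w 0.17589891323886203 58.145917654037476
shift now(units 2cm, current tool) [ 0.049  0.047 -0.02 ] | after turn [-0.052  0.043 -0.019]
turn units(5deg) [ -0.037   0.002 -19.338]
```

jog_arm(
  steps="0 0 -0.9 0 0 0 -1;0 0 -0.9 0 0 0 -1;0 0 -0.9 0 0 0 -1;0 0 -0.9 0 0 0 -1;0 0 -0.9 0 0 0 -1;0 0 -0.9 0 0 0 -1;0 0 -0.9 0 0 0 -1;0 0 -0.9 0 0 0 -1;0 0 -0.9 0 0 0 -1;0 0 -0.9 0 0 0 -1;0 0 0 0 0 0 -1",
)

```text
t: 7.03
eef_pos: [0.4993, 0.0433, 0.2112]
orientation: [0.484, 0.822, 0.107, 0.281]
wrist_force: [-6.4, 1.8, 4.6]
gripper_width: 0.177
finger_force: 58.1
```

```bash
python3 - <<'E'
from h import *
go(grip-.015*n,dialR(2.094))
E
```

```text
t 7.03 pos [0.499 0.043 0.211] j [ 0.005 -0.133 -0.912  0.189 -0.099  1.038] F [-6.425  1.755  4.638] w 0.17674236915315683 58.06474685668945
shift now(units 2cm, current tool) [ 0.021  0.025 -0.018] | after turn [-0.007  0.033 -0.018]
turn units(5deg) [ -0.02    0.002 -10.282]
```

jog_arm(
  steps="0 0 -0.94 0 0 0 -1;0 0 -0.94 0 0 0 -1;0 0 -0.94 0 0 0 -1;0 0 -0.94 0 0 0 -1;0 0 -0.94 0 0 0 -1;0 0 -0.94 0 0 0 -1;0 0 -0.94 0 0 0 -1;0 0 -0.94 0 0 0 -1;0 0 -0.94 0 0 0 -1;0 0 -0.94 0 0 0 -1;0 0 -0.94 0 0 0 -1;0 0 0 0 0 0 -1",
)

```text
t: 8.03
eef_pos: [0.4999, 0.0441, 0.2116]
orientation: [0.076, 0.951, -0.026, 0.3]
wrist_force: [-2.2, 6.3, 2.5]
gripper_width: 0.177
finger_force: 58.1
```

jog_arm(
  steps="0 0 0 0 0 0 0;0 0 0 0 0 0 1;0 0 0 0 0 0 1;0 0 0 0 0 0 1;0 0 0 0 0 0 1;0 0 0 0 0 -0.6 1;0 0 0 0 0 -0.8 1;0 0 0 0 0 -1 1;0 0 0 0 0 -1 1;0 0 0 0 0 -1 1;0 0 0 0 0 -1 1;0 0 0 0 0 -1 1",
)

```text
t: 9.03
eef_pos: [0.427, 0.0553, 0.3172]
orientation: [0.08, 0.95, -0.026, 0.3]
wrist_force: [0.0, 0.3, -0.2]
gripper_width: 1.001
finger_force: 0.0
```

```bash
python3 - <<'E'
from h import *
tick('top');tick('scene')
p,d=img('top');cv2.imwrite('pics/d1.png',cv2.resize(p[140:270,260:410,::-1],None,fx=4,fy=4,interpolation=2))
h=hinge+.071*xr+.108*yr+.071*zr;print(h)
yt=xr;go(h+[0,0,.12],R.from_matrix(np.c_[np.cross(yt,-zr),yt,-zr])); go(h+[0,0,.12],R.from_matrix(np.c_[np.cross(-yt,-zr),-yt,-zr]))
E
```

```text
top tick 20 2.0975272438837353
top slot 19 2.115316560694376
scene tick 14 2.075942829030849
scene slot 0 None
[0.623 0.133 0.231]
t 9.18 pos [0.428 0.055 0.318] j [ 0.056 -0.403 -0.779  0.592 -0.129  0.183] F [ 0.671 -0.286  0.02 ] w 0.998304823557631 0.0
shift now(units 2cm, current tool) [-8.273  5.43   3.804] | after turn [ 5.42   8.96  -1.658]
turn units(5deg) [ 5.504  5.525 17.369]
t 9.18 pos [0.428 0.055 0.318] j [ 0.056 -0.403 -0.779  0.592 -0.129  0.183] F [ 0.671 -0.286  0.02 ] w 0.998304823557631 0.0
shift now(units 2cm, current tool) [-8.273  5.43   3.804] | after turn [-5.42  -8.96  -1.658]
turn units(5deg) [ -5.526   5.506 -17.391]
```

View pics/d1.png

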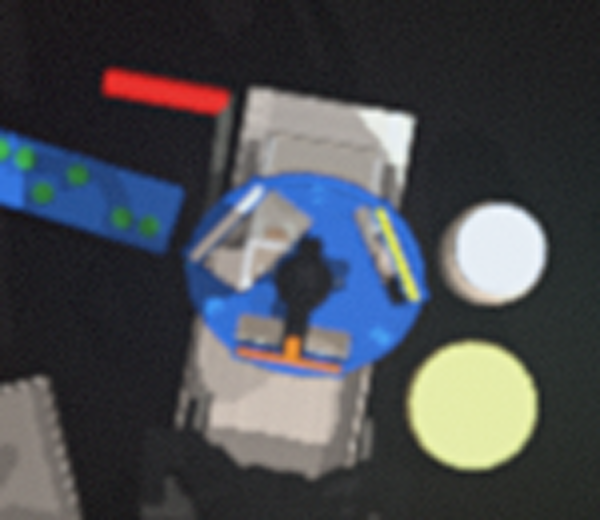

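The dial is square at about 2.09: its orange stripe sits at the mouth (crop (290,358)). Next is the crank handle (crop (165,90)).

jog_arm(
  steps="0.306 0.307 0.965 0 0 0 1;0.306 0.307 0.965 0 0 0 1;0.306 0.307 0.965 0 0 0 1;0.306 0.307 0.965 0 0 0 1;0.306 0.307 0.965 0 0 0 1;0.306 0.307 0.965 0 0 0 1;0.306 0.307 0.965 0 0 0 1;0.306 0.307 0.965 0 0 0 1;0.306 0.307 0.965 0 0 0 1;0.306 0.307 0.965 0 0 0 1;0.306 0.307 0.965 0 0 0 1;0.306 0.307 0.965 0 0 0 1",
)

```text
t: 10.18
eef_pos: [0.428, 0.0553, 0.3149]
orientation: [0.575, 0.811, -0.011, 0.109]
wrist_force: [1.0, 0.1, 0.9]
gripper_width: 0.998
finger_force: 0.0
```

jog_arm(
  steps="0.306 0.307 0.965 0 0 0 1;0.306 0.307 0.965 0 0 0 1;0.306 0.307 0.965 0 0 0 1;0.306 0.307 0.965 0 0 0 1;0.306 0.307 0.965 0 0 0 1;0.306 0.307 0.965 0 0 0 1;0 0 0 0 0 -0.8 1;0 0 0 0 0 -0.8 1;0 0 0 0 0 0 1",
)

```text
t: 10.93
eef_pos: [0.4293, 0.0549, 0.3491]
orientation: [0.764, 0.646, -0.001, -0.001]
wrist_force: [0.1, -0.3, -0.6]
gripper_width: 1.003
finger_force: 0.0
```

jog_arm(
  steps="0 0 0 0.54 0.9 0 1;0 0 0 0.54 0.9 0 1;0 0 0 0.54 0.9 0 1;0 0 0 0.54 0.9 0 1;0 0 0 0.54 0.9 0 1;0 0 0 0.54 0.9 0 1;0 0 0 0.54 0.9 0 1;0 0 0 0.54 0.9 0 1;0 0 0 0.54 0.9 0 1;0 0 0 0.54 0.9 0 1;0 0 0 0 0 0 1",
)

```text
t: 11.85
eef_pos: [0.6259, 0.1329, 0.3437]
orientation: [0.763, 0.646, -0.002, -0.002]
wrist_force: [1.1, 0.5, 0.4]
gripper_width: 1.003
finger_force: 0.0
```

```bash
python3 - <<'E'
from h import *
h=hinge+.071*xr+.108*yr+.071*zr
yt=xr;go(h+[0,0,-.017],R.from_matrix(np.c_[np.cross(yt,-zr),yt,-zr]))
E
```

```text
t 11.85 pos [0.626 0.133 0.344] j [0.095 0.515 0.478 1.54  0.001 1.831] F [1.081 0.528 0.4  ] w 1.0027712828410937 0.0
shift now(units 2cm, current tool) [-0.022 -0.108  6.488] | after turn [-0.029 -0.148  6.487]
turn units(5deg) [-0.07   0.012 -0.001]
```

jog_arm(
  steps="-0.07 0 0 -0.03 -0.15 0.8 1;0 0 0 0 0 0.9 1;0 0 0 0 0 0.9 1;0 0 0 0 0 0.9 1;0 0 0 0 0 0.9 1;0 0 0 0 0 0.8 1;0 0 0 0 0 0.7 1;0 0 0 0 0 0.59 1;0 0 0 0 0 0 1;0 0 0 0 0 0 1",
)

```text
t: 12.68
eef_pos: [0.6196, 0.1315, 0.2165]
orientation: [0.763, 0.646, -0.0, 0.001]
wrist_force: [-0.5, -0.2, -0.1]
gripper_width: 0.997
finger_force: 0.0
```

```bash
python3 - <<'E'
from h import *
h=hinge+.071*xr+.108*yr+.071*zr
yt=xr;go(h+[0,0,-.017],R.from_matrix(np.c_[np.cross(yt,-zr),yt,-zr]))
p,d=img('scene');cv2.imwrite('pics/g2.png',cv2.resize(p[130:280,260:430,::-1],None,fx=3.5,fy=3.5,interpolation=2))
E
```

```text
t 12.68 pos [0.62  0.132 0.217] j [ 0.095  0.508  0.139  1.202 -0.001  1.832] F [-0.451 -0.153 -0.072] w 0.996702143128797 0.0
shift now(units 2cm, current tool) [0.091 0.151 0.126] | after turn [0.09  0.151 0.126]
turn units(5deg) [ 0.005  0.016 -0.007]
```

View pics/g2.png

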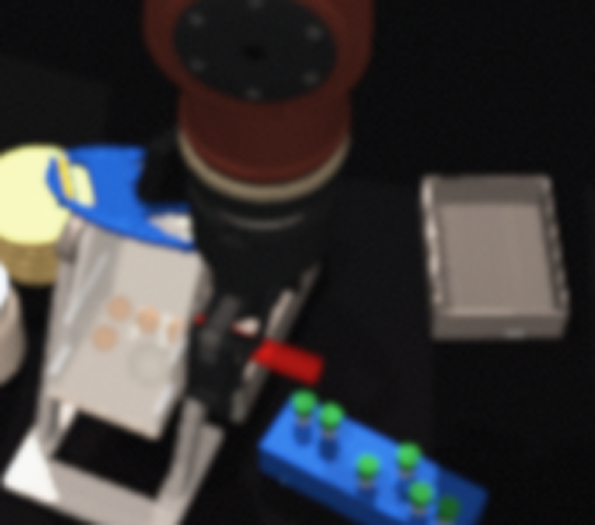

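The fingers straddle the red handle (crop about (225,340)). I'll pinch once to centre on it.

jog_arm(
  steps="0 0 0 0 0.1 0.1 -1;0 0 0 0 0 0 -1;0 0 0 0 0 0 -1;0 0 0 0 0 0 -1;0 0 0 0 0 0 -1;0 0 0 0 0 0 -1;0 0 0 0 0 0 -1",
)

```text
t: 13.32
eef_pos: [0.6216, 0.1316, 0.2163]
orientation: [0.763, 0.646, 0.0, 0.001]
wrist_force: [-6.6, 0.6, 4.7]
gripper_width: 0.161
finger_force: 58.5
```

```bash
python3 - <<'E'
from h import *
st=robot.state();print(st)
h=hinge+.071*xr+.108*yr+.071*zr
T=st['eef_pos'];print('cross offset along xr',(T-h)@xr)
# arc in tool axes (y=+xr, z=-Z), 24 rows to 1.56 rad
a=np.linspace(0,1.56,25);P=np.c_[.1*np.sin(np.pi/4-a),-.1*np.cos(np.pi/4-a)]
print(np.diff(P,axis=0)/.02)
E
```

```text
{'t': 13.3167, 'joints': array([ 0.094,  0.511,  0.143,  1.201, -0.001,  1.831]), 'dq': array([-0.002, -0.001, -0.003, -0.   , -0.002,  0.   ]), 'joint_torque': array([ -0.909, -65.912,  34.463,  -2.165,  -0.274,  -0.021]), 'eef_pos': array([0.622, 0.132, 0.216]), 'orientation': array([0.763, 0.646, 0.   , 0.001]), 'wrist_force': array([-6.58 ,  0.61 ,  4.739]), 'torque': array([ 0.086,  1.128, -0.09 ]), 'finger_force': 58.529863357543945, 'gripper_width': 0.16106010699367235}
cross offset along xr -0.0010269628899624314
[[-0.237 -0.222]
 [-0.251 -0.206]
 [-0.264 -0.19 ]
 [-0.276 -0.172]
 [-0.286 -0.154]
 [-0.296 -0.135]
 [-0.304 -0.115]
 [-0.311 -0.095]
 [-0.316 -0.075]
 [-0.32  -0.054]
 [-0.323 -0.033]
 [-0.325 -0.012]
 [-0.325  0.009]
 [-0.324  0.03 ]
 [-0.321  0.051]
 [-0.317  0.072]
 [-0.312  0.092]
 [-0.305  0.112]
 [-0.297  0.132]
 [-0.288  0.151]
 [-0.278  0.169]
 [-0.266  0.187]
 [-0.253  0.204]
 [-0.239  0.22 ]]
```

jog_arm(
  steps="0 0 0 0 0 0 -0.5;0 0 0 0 0 0 -0.5;0 0 0 -0 -0.12 -0.11 -0.5;0 0 0 0 -0.24 -0.22 -0.5;0 0 0 0 -0.25 -0.2 -0.5;0 0 0 0 -0.26 -0.19 -0.5;0 0 0 0 -0.28 -0.17 -0.5;0 0 0 0 -0.29 -0.15 -0.5;0 0 0 0 -0.3 -0.13 -0.5;0 0 0 0 -0.3 -0.12 -0.5;0 0 0 0 -0.31 -0.1 -0.5;0 0 0 0 -0.31 -0.07 -0.5",
)

```text
t: 14.32
eef_pos: [0.5726, 0.1401, 0.2479]
orientation: [0.764, 0.646, 0.004, 0.004]
wrist_force: [7.8, -0.9, 6.1]
gripper_width: 0.249
finger_force: 4.2
```

```bash
python3 - <<'E'
from h import *
h=hinge+.071*xr+.108*yr+.071*zr
a=.63
t=hinge+.108*yr+.1*(np.sin(np.pi/4-a)*xr+np.cos(np.pi/4-a)*zr)-.015*zr
go(t,R.from_matrix(np.c_[np.cross(xr,-zr),xr,-zr]))
p,d=img('top');cv2.imwrite('pics/t2.png',cv2.resize(p[140:270,260:410,::-1],None,fx=4,fy=4,interpolation=2))
E
```

```text
t 14.32 pos [0.573 0.14  0.248] j [ 0.117  0.398  0.047  1.209 -0.003  1.855] F [ 7.784 -0.882  6.109] w 0.24905584275519474 4.164988696575165
shift now(units 2cm, current tool) [ 0.056 -0.239  0.203] | after turn [ 0.056 -0.237  0.205]
turn units(5deg) [ 0.127 -0.005 -0.013]
```

View pics/t2.png

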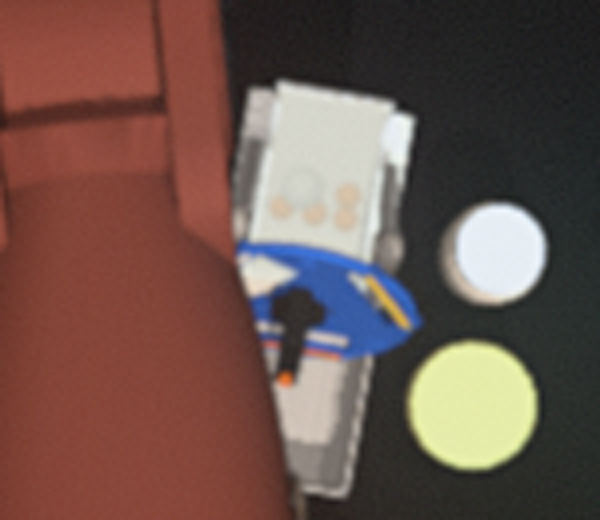

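jog_arm(
  steps="0.12 0 0 0 -0.25 0.15 -0.5;0 0 0 0 -0.25 0.08 -0.5;0 0 0 0 -0.25 0.03 -0.5;0 0 0 0 -0.25 0 -0.5;0 0 0 0 -0.25 0 -0.5;0 0 0 0 -0.25 0.02 -0.5;0 0 0 0 -0.25 0.03 -0.5;0 0 0 0 -0.25 0.05 -0.5;0 0 0 0 -0.25 0.06 -0.5;0 0 0 0 -0.25 0.07 -0.5;0 0 0 0 -0.25 0.09 -0.5;0 0 0 0 -0.25 0.1 -0.5",
)

```text
t: 15.37
eef_pos: [0.5121, 0.1503, 0.2335]
orientation: [0.763, 0.646, -0.001, -0.001]
wrist_force: [5.3, -1.8, 3.9]
gripper_width: 0.248
finger_force: 2.7
```

```bash
python3 - <<'E'
from h import *
a=1.56
t=hinge+.108*yr+.1*(np.sin(np.pi/4-a)*xr+np.cos(np.pi/4-a)*zr)-.016*zr
go(t,R.from_matrix(np.c_[np.cross(xr,-zr),xr,-zr]))
E
```

```text
t 15.37 pos [0.512 0.15  0.234] j [ 0.148  0.308 -0.123  1.142  0.001  1.885] F [ 5.292 -1.776  3.887] w 0.2477546914114244 2.671954929828644
shift now(units 2cm, current tool) [ 0.049 -1.437  0.907] | after turn [ 0.05  -1.44   0.903]
turn units(5deg) [-0.03  -0.004 -0.008]
```

jog_arm(
  steps="0 0 0 0 -0.25 0.12 -0.5;0 0 0 0 -0.25 0.14 -0.5;0 0 0 0 -0.25 0.15 -0.5;0 0 0 0 -0.25 0.17 -0.5;0 0 0 0 -0.25 0.2 -0.5;0 0 0 0 -0.22 0.2 -0.5;0 0 0 0 -0.1 0.05 -0.5;0 0 0 0 0 0 -0.5;0 0 0 0 0 0 -0.5;0 0 0 0 0 0 -0.5;0 0 0 0 0 0 -0.5;0 0 0 0 0 0 -0.5",
)

```text
t: 16.37
eef_pos: [0.4792, 0.1556, 0.2109]
orientation: [0.763, 0.646, -0.003, -0.003]
wrist_force: [6.0, 0.4, -1.4]
gripper_width: 0.248
finger_force: 2.5
```

```bash
python3 - <<'E'
from h import *
a=1.56
t=hinge+.108*yr+.1*(np.sin(np.pi/4-a)*xr+np.cos(np.pi/4-a)*zr)-.016*zr
go(t,R.from_matrix(np.c_[np.cross(xr,-zr),xr,-zr]))
p,d=img('top');q,_=img('scene')
cv2.imwrite('pics/t3.png',np.hstack([cv2.resize(x[:,:,::-1],(400,400),interpolation=2) for x in(p[140:270,270:400],q[110:260,220:370])]))
E
```

```text
t 16.37 pos [0.479 0.156 0.211] j [ 0.167  0.27  -0.237  1.072  0.002  1.904] F [ 6.041  0.422 -1.371] w 0.24831237494014058 2.512785494327545
shift now(units 2cm, current tool) [ 0.059  0.224 -0.231] | after turn [ 0.059  0.226 -0.229]
turn units(5deg) [-0.096  0.006 -0.005]
```

View pics/t3.png

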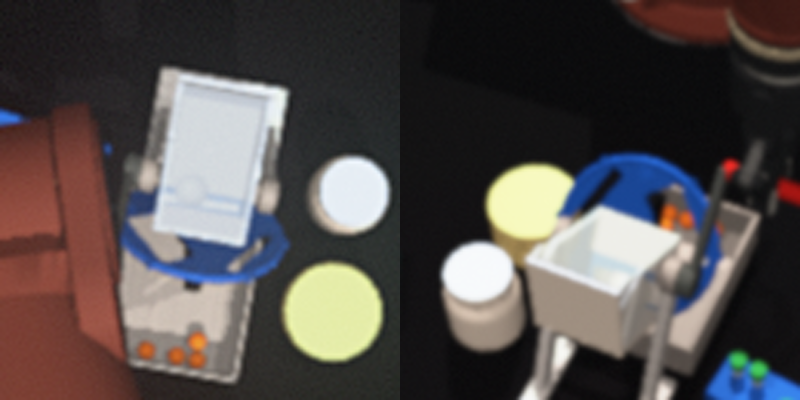

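All four orange balls are in the tray (crop (147,350), (177,355), (197,342), (197,358)), and the white one is still in the hopper (190,190). I'll tip the hopper back.

jog_arm(
  steps="0 0 0 0 0.22 -0.22 -0.5;0 0 0 0 0.25 -0.23 -0.5;0 0 0 0 0.25 -0.2 -0.5;0 0 0 0 0.25 -0.18 -0.5;0 0 0 0 0.25 -0.15 -0.5;0 0 0 0 0.25 -0.13 -0.5;0 0 0 0 0.25 -0.12 -0.5;0 0 0 0 0.25 -0.1 -0.5;0 0 0 0 0.25 -0.08 -0.5;0 0 0 0 0.25 -0.07 -0.5;0 0 0 0 0.25 -0.06 -0.5;0 0 0 0 0.25 -0.04 -0.5",
)

```text
t: 17.47
eef_pos: [0.5366, 0.1458, 0.2428]
orientation: [0.763, 0.646, -0.004, -0.004]
wrist_force: [-7.7, 1.8, 6.5]
gripper_width: 0.25
finger_force: 3.7
```

```bash
cat > r.py <<'E'
from h import *
T=robot.state()['eef_pos'];print('x',(T-hinge)@xr,'y',(T-hinge)@yr,'nom z',.144+np.sqrt(.01-((T-hinge)@xr)**2))
a=0
t=hinge+.108*yr+.1*(np.sin(np.pi/4-a)*xr+np.cos(np.pi/4-a)*zr)-.016*zr
go(t,R.from_matrix(np.c_[np.cross(xr,-zr),xr,-zr]))
E
python3 r.py
```

```text
x -0.016189435832257133 y 0.10657927708549947 nom z 0.24268080951954757
t 17.47 pos [0.537 0.146 0.243] j [ 0.132  0.354 -0.033  1.196  0.003  1.869] F [-7.652  1.818  6.502] w 0.25043357207373373 3.691515773534775
shift now(units 2cm, current tool) [0.073 4.361 1.354] | after turn [0.071 4.345 1.405]
turn units(5deg) [-0.134  0.01  -0.001]
```

jog_arm(
  steps="-0.13 0 0 0 0.25 -0.03 -0.5;0 0 0 0 0.25 -0.02 -0.5;0 0 0 0 0.25 0 -0.5;0 0 0 0 0.25 0 -0.5;0 0 0 0 0.25 0.01 -0.5;0 0 0 0 0.25 0.03 -0.5;0 0 0 0 0.25 0.04 -0.5;0 0 0 0 0.25 0.06 -0.5;0 0 0 0 0.25 0.07 -0.5;0 0 0 0 0.25 0.08 -0.5;0 0 0 0 0.25 0.1 -0.5;0 0 0 0 0.25 0.11 -0.5",
)

```text
t: 18.47
eef_pos: [0.5964, 0.1358, 0.2337]
orientation: [0.763, 0.646, -0.0, 0.001]
wrist_force: [-4.8, 0.3, 3.7]
gripper_width: 0.255
finger_force: 2.5
```

```bash
python3 r.py
```

```text
x 0.0444622781789259 y 0.10657212304537712 nom z 0.2335717914253132
t 18.47 pos [0.596 0.136 0.234] j [ 0.105  0.457  0.101  1.215 -0.001  1.842] F [-4.784  0.292  3.674] w 0.25532886219957446 2.468963786959648
shift now(units 2cm, current tool) [0.073 1.312 0.95 ] | after turn [0.071 1.312 0.949]
turn units(5deg) [ 0.007  0.01  -0.003]
```

jog_arm(
  steps="0 0 0 0 0.25 0.14 -0.5;0 0 0 0 0.25 0.16 -0.5;0 0 0 0 0.25 0.18 -0.5;0 0 0 0 0.25 0.19 -0.5;0 0 0 0 0.2 0.18 -0.5;0 0 0 0 0.15 0.1 -0.5;0 0 0 0 0.1 0 -0.5;0 0 0 0 0.05 0 -0.5;0 0 0 0 0 0 -0.5;0 0 0 0 0 0 -0.5",
)

```text
t: 19.3
eef_pos: [0.6245, 0.131, 0.2136]
orientation: [0.763, 0.646, -0.001, -0.001]
wrist_force: [-13.7, 2.1, 4.0]
gripper_width: 0.253
finger_force: 6.9
```

```bash
python3 r.py
```

```text
x 0.0729245621681183 y 0.10651425180798327 nom z 0.21242520173582427
t 19.3 pos [0.625 0.131 0.214] j [ 0.093  0.521  0.153  1.205 -0.001  1.829] F [-13.679   2.071   4.035] w 0.25313700471804257 6.903740018606186
shift now(units 2cm, current tool) [ 0.074 -0.111 -0.054] | after turn [ 0.074 -0.111 -0.054]
turn units(5deg) [-0.028  0.015 -0.   ]
```

The push force has risen to 14 N, so the hopper is on its stop. I'll release and rise.

jog_arm(
  steps="0 0 0 0 0.08 0 -0.5;0 0 0 0 -0.1 0 0;0 0 0 0 -0.05 0 1;0 0 0 0 0 0 1;0 0 0 0 0 0 1;0 0 0 0 0 0 1;0 0 0 0 0 -0.5 1;0 0 0 0 0 -0.8 1;0 0 0 0 0 -1 1;0 0 0 0 0 -1 1;0 0 0 0 0 -1 1;0 0 0 0 0 -1 1",
)

```text
t: 20.3
eef_pos: [0.6255, 0.1309, 0.3228]
orientation: [0.763, 0.646, 0.001, 0.002]
wrist_force: [1.1, 1.2, -0.1]
gripper_width: 1.003
finger_force: 0.0
```

jog_arm(
  steps="0 0 0 -1 0 -0.3 1;0 0 0 -1 0 -0.3 1;0 0 0 -1 0 0 1;0 0 0 -1 0 0 1;0 0 0 -1 0 0 1;0 0 0 -1 0 0 1;0 0 0 -1 0 0 1;0 0 0 -1 0 0 1;0 0 0 -1 0 0 1;0 0 0 -1 0 0 1;0 0 0 -1 0 0 1;0 0 0 0 0 0 1",
)

```text
t: 21.3
eef_pos: [0.5887, -0.0891, 0.3339]
orientation: [0.764, 0.645, 0.001, 0.002]
wrist_force: [-0.3, 0.1, 0.1]
gripper_width: 1.001
finger_force: 0.0
```

```bash
python3 - <<'E'
from h import *
print(robot.state()['eef_pos'],robot.state()['wrist_force'])
tick('top');tick('scene')
p,d=img('top');q,e=img('scene')
for c,P,D in(('top',p,d),('scene',q,e)):
    h=cv2.cvtColor(P,cv2.COLOR_RGB2HSV);M=((h[...,0]<6)|(h[...,0]>174))&(h[...,1]>180)&(h[...,2]>120)
    v,u=np.nonzero(M);X=np.array([at(c,[(a+.5)/640,(b+.5)/400],D[b,a]) for a,b in zip(u,v)]);X=X[(X[:,2]>.2)&(X[:,2]<.27)&(abs(X[:,0]-.62)<.06)&(abs(X[:,1]-.13)<.06)];print(c,len(X),X.mean(0))
cv2.imwrite('pics/end.png',np.hstack([cv2.resize(x[:,:,::-1],(400,400),interpolation=2) for x in(p[140:270,270:400],q[110:260,220:370])]))
E
```

```text
[ 0.589 -0.089  0.334] [-0.326  0.132  0.053]
top tick 23 2.0085811905239748
top slot 20 2.062925745375906
scene tick 15 2.0332282410558746
scene slot 0 None
top 152 [0.621 0.132 0.238]Traceback (most recent call last):
  File "<stdin>", line 7, in <module>
  File "h.py", line 12, in at
    o,r=ray(c,loc);return o+r*d
        ~~~^^^^^^^
  File "h.py", line 9, in ray
    k=robot.get_calibration(c);u=np.array([loc[0]*640,loc[1]*400,1.])
ValueError: time passes only in moves, steps and waits
```

```bash
python3 - <<'E'
from h import *
p,d=img('top');q,e=img('scene')
cv2.imwrite('pics/end.png',np.hstack([cv2.resize(x[:,:,::-1],(400,400),interpolation=2) for x in(p[150:270,270:390],q[110:260,220:370])]))
E
```

```text
(no output)
```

View pics/end.png

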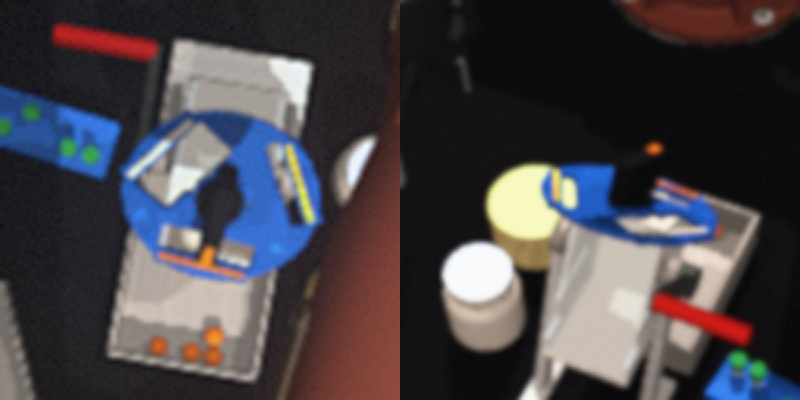

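```bash
python3 - <<'E'
from h import *
for c in('scene','top'):
    p,d=img(c)
    for r in robot.pinpoint('bigball_center',c)[:3]:
        l=r['location'];D=d[int(l[1]*400),int(l[0]*640)];X=at(c,l,D)-hinge
        print(c,r['score'],np.array(l)*[640,400],D,'hinge frame x,y,z',X@-m,X@yr,X@n)
    if c=='scene': cv2.imwrite('pics/ball.png',cv2.resize(p[180:255,265:340,::-1],(600,600),interpolation=2))
E
```

```text
top 0.36 [325.312 219.8  ] 1.2590092 hinge frame x,y,z -0.04369728743307742 0.022761162820196523 0.04227408373514359
```

View pics/ball.png

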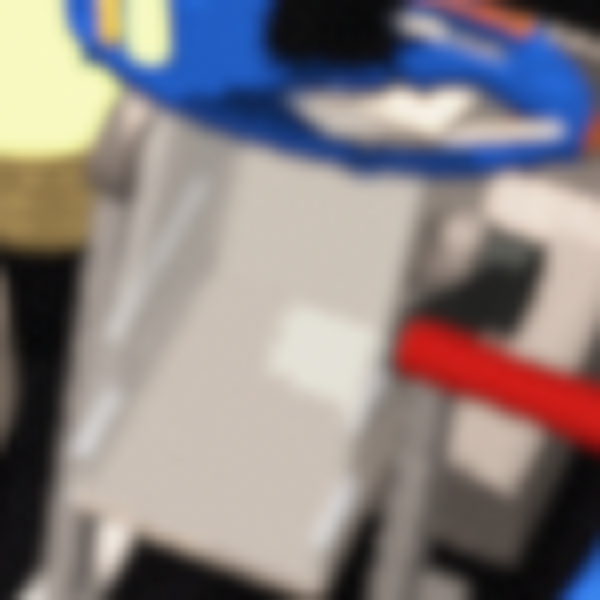

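The white ball no longer shows at the hopper's bottom; it may be sitting in the slot. I'll check the depth there.

```bash
python3 - <<'E'
from h import *
p,d=img('top')
print('rows=px v, z in hinge frame (mm)')
for v in range(212,230,2):
    print(v,[ (int(round(((at('top',[(u+.5)/640,(v+.5)/400],d[v,u])-hinge)@n)*1000))) for u in range(310,352,3)])
cv2.imwrite('pics/slot.png',cv2.resize(p[195:240,305:360,::-1],(770,630)[:2],interpolation=2)[:600])
E
```

```text
rows=px v, z in hinge frame (mm)
212 [52, 51, 53, 57, 52, 1092, 51, 59, 95, 96, 60, 60, 52, 55]
214 [52, 52, 53, 51, 52, 52, 52, 56, 93, 94, 58, 53, 51, 54]
216 [53, 52, 51, 53, 48, 47, 52, 54, 94, 92, 58, 53, 55, 55]
218 [48, 51, 54, 46, 15, 55, 56, 75, 95, 90, 56, 50, 50, 58]
220 [-56, 52, 50, 41, 25, 49, 51, 91, 89, 93, 51, 55, 50, 51]
222 [-59, 55, 55, 40, 35, 49, 51, 90, 96, 20, 54, 56, 53, 51]
224 [-79, -82, 52, 51, 45, 41, 51, 89, 93, 31, 34, 26, 23, 50]
226 [-77, -81, 53, 55, 52, 53, 52, 97, 96, 42, 36, 35, 49, 52]
228 [-75, -76, 53, 55, 53, 55, 54, 94, 93, 46, 45, 45, 51, 52]
```

View pics/slot.png

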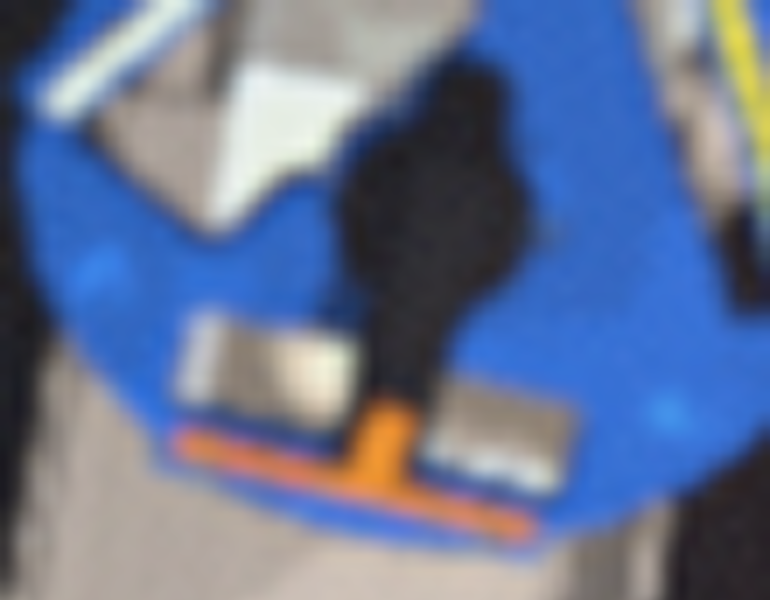

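A bright rounded body fills the left half of the slot (crop (320,375), px (328,222)). It's most likely the white ball lodged behind the slot, so I'll fit its centre.

```bash
python3 - <<'E'
from h import *
from scipy.optimize import least_squares
ds=[];
for _ in range(8): p,d=img('top');ds.append(d)
d=np.median(ds,0)
Q=[]
for v in range(217,226):
    row=[]
    for u in range(317,334):
        X=at('top',[(u+.5)/640,(v+.5)/400],d[v,u])-hinge; q=[X@-m,X@yr,X@n];row.append((int(q[2]*1000),int(p[v,u].min())))
        if 323<=u<=329 and 218<=v<=223 and .042<q[2]<.06: Q.append(q)
    print(v,row)
Q=np.array(Q);print(len(Q),Q.mean(0))
f=least_squares(lambda c:np.linalg.norm(Q-c,axis=1)-.015,[-.045,.015,.036],loss='soft_l1',f_scale=.002);print(f.x,f.cost)
E
```

```text
217 [(52, 57), (52, 94), (53, 133), (51, 132), (52, 105), (53, 82), (52, 70), (53, 67), (52, 68), (52, 64), (51, 53), (52, 38), (52, 37), (53, 35), (64, 34), (92, 40), (94, 47)]
218 [(51, 69), (54, 128), (45, 176), (45, 172), (16, 135), (16, 118), (15, 112), (52, 119), (51, 127), (52, 124), (52, 114), (52, 87), (54, 68), (54, 47), (75, 37), (92, 41), (92, 45)]
219 [(51, 79), (50, 141), (45, 186), (46, 171), (22, 128), (20, 118), (20, 128), (42, 148), (46, 170), (48, 179), (48, 173), (53, 167), (53, 140), (53, 83), (86, 45), (94, 42), (93, 47)]
220 [(52, 91), (52, 158), (45, 189), (45, 163), (25, 125), (25, 114), (25, 122), (43, 141), (47, 173), (49, 191), (51, 204), (50, 210), (49, 180), (59, 106), (90, 49), (91, 42), (93, 44)]
221 [(52, 106), (49, 170), (46, 185), (32, 147), (32, 121), (30, 118), (29, 120), (45, 136), (48, 170), (49, 191), (51, 208), (51, 213), (52, 180), (70, 101), (91, 43), (94, 41), (92, 47)]
222 [(51, 118), (-86, 173), (45, 181), (35, 139), (36, 118), (34, 117), (33, 116), (32, 128), (48, 158), (50, 185), (50, 200), (51, 206), (52, 167), (81, 89), (92, 42), (94, 43), (93, 41)]
223 [(52, 100), (-87, 143), (44, 144), (39, 121), (39, 114), (37, 114), (38, 117), (38, 121), (35, 140), (50, 161), (51, 182), (51, 185), (51, 149), (92, 75), (93, 42), (94, 49), (92, 48)]
224 [(52, 66), (50, 85), (50, 80), (47, 72), (46, 79), (43, 100), (43, 110), (42, 111), (41, 118), (41, 134), (49, 148), (50, 147), (51, 114), (92, 61), (94, 42), (93, 48), (93, 50)]
225 [(52, 111), (52, 108), (52, 96), (51, 89), (51, 78), (50, 68), (49, 64), (47, 66), (47, 80), (45, 101), (43, 117), (43, 109), (42, 79), (93, 52), (95, 47), (94, 52), (95, 51)]
33 [-0.04   0.017  0.05 ]
[-0.037  0.013  0.038] 4.357797695433668e-05
```

The ball's centre is at z ≈ 38 mm in the hopper frame, inside the limits (below 45 mm), and it's at rest. The dial, hopper and tray are all in place, so I'll hand in.

```bash
python3 -c "
from bench import robot
print(robot.close_job())"
```

```text
the job is handed in; nothing more can be done
None
```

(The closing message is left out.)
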